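# Reset the locked relief adjuster on a calibration manifold

### The job

On the steel manifold block, slacken the lock ring by turning its upright post anticlockwise until it no longer grips, then turn the black adjuster by its bar until its needle points at the index tooth, and finally turn the lock ring back clockwise until it is firmly tight again without over-tightening it (a push of about 13 N on its post, felt by force; it will not be where it was before). Do not disturb the things around, and let go at the end.

Things in the scene. Friction and masses are not known exactly. Their poses are not given: they have to be found in the camera images.
- manifold: Fixed steel block 180 x 180 x 32 mm on the counter. Origin at the centre of its underside; z is up. The adjuster and the lock ring both turn about the upright line through this origin.
- lock_post (a point): Upright round steel post, 12 mm diameter, standing at the end of the dark lock ring's flat arm (14 mm wide, top 45 mm above the counter), 72 mm from the turning axis. Site: middle of its free part, 66 mm above the counter; post top at 84 mm. Site x points from the axis out to the post, z up. Seen from above, anticlockwise slackens and clockwise tightens.
- lock_ring_centre (a point): Centre of the dark lock ring (72 mm diameter, top at 46 mm), on the turning axis, under the adjuster. It starts tight. Loosening effort falls away over the first 0.35 rad, by 0.5 rad it is surely slack; stop at 1.2 rad. Slack, it needs under 1 N at the post. Once it grips, the push at the post rises steadily from 1 N to about 13 N over some 0.35 rad (25 mm of post travel).
- clamp_washer: Hidden washer in the block, pressed on the adjuster by the lock ring; origin at the manifold's origin. Well tight: a steady push of 10 to 18 N on the post was reached, aim for 13 N; over 22 N is over-tight. The ring stays where it is left. Where it grips depends on the adjuster: once that is turned, it lies some 0.15 to 0.6 rad further clockwise and must be felt.
- adjuster_grip (a point): On the turning axis, 77 mm above the counter: the point to grip the adjuster's bar, black, 46 mm long, 12 mm thick, 26 mm high (63 to 89 mm above the counter), on a black hub of 42 mm diameter. Site x runs along the bar and needle towards the needle's tip, y across the bar, z up. Free it turns with about 0.04 N m; locked it resists some 0.4 N m or more. It can turn 1.4 rad clockwise.
- needle_tip (a point): Tip of the flat black needle of the adjuster, 72 mm from the turning axis and 59 mm above the counter. Site x points from the axis to the tip.
- index_tip (a point): Inner corner of the index tooth: a fixed dark steel post (10 x 18 mm, top 62 mm above the counter) on the block, with a pointed dark steel tooth towards the turning axis. The point lies 74 mm from the axis, 58 mm above the counter; its x points from the axis outward through the tooth. It stands 0.45 to 1.05 rad clockwise of the needle's start.
- adjuster_flange: Hidden flange of the adjuster inside the block, on which the clamp washer presses; origin at the manifold's origin. The pressing force is about 3.5 N for each newton of push last reached on the lock post. Read the push while the post is moving: standing still, the held force relaxes though the ring stays tight.
- sensor_stand: Fixed black stand 110 x 250 x 30 mm with two rows of five upright steel sensors, 108 mm high; bystander. Origin at the centre of its underside.
- adapter_ring: Loose blue ring, 64 mm outer diameter, 18 mm high; bystander. Origin at the centre of its underside.
- puck: Loose clear acrylic disc, 52 mm diameter, 22 mm high; bystander. Origin at the centre of its underside.
- weight: Loose steel weight with a rubber foot and a neck, 60 mm diameter, 78 mm high, 0.9 kg; bystander. Origin at the centre of its underside.

How it is judged:
By the outcome, as a careful person would: the job done as asked, in the order asked, and still so for the second after the job is handed in, with the robot touching nothing.
It also fails if it takes over 59 s, if anything falls off the work surface, if the arm or the gripper's body presses on something with over 40 N, if the wrist force passes 120 N, or if a joint passes its speed limit or range.

### The arm

A 7-joint arm with a two-finger parallel gripper is mounted at the origin on the work surface. World frame = base frame: x ahead of the robot, y to its left, z up, the work surface at z = 0. Lengths are in m, angles in rad, forces in N, time in s.
With the tool pointing down it reaches from about 0.425 to 0.875 m from the base axis. Payload 4.7 kg.
Tool frame: the origin (TCP) lies at the very end of the fingers, on their centre line; the grasp point (between the pads) lies 19 mm behind it; z points along the fingers, y is the line along which they close (so a half turn about z gives the same grasp; the last joint's range is limited). The gripper opens to 85 mm and grips with 20 to 120 N. Pads are 22 mm wide; open, the fingers measure 114 mm over their backs; the gripper's body (76 mm by 85 mm) begins 54 mm behind the grasp point. The pads swing forward as they close: fully open they stand 13 mm farther back than shut.
Start: joints at [-1.208, 0.321, -0.07, 1.45, 0.023, 1.371, -0.057], TCP at [0.222, 0.611, 0.231] pointing down, gripper open.
Joint ranges: [-2.86, 2.86], [-0.3, 2.09], [-1.38, 1.24], [0.06, 2.45], [-1.56, 4.7], [0.09, 2.05], [-2.69, 2.69]. Speed limits (rad/s): [2.57, 2.57, 3.14, 3.14, 3.14, 3.14, 3.14].

### API

Orientations are given as a rotation vector (axis times angle).
In Python, from station import monitor, read_camera, r gives the robot as it stands. The module is installed in compiled form; this text tells all that it offers.
- The arm moves only by the tool servo_tool, never from a script. Its arguments are lists of equal length, an entry for each row: "travel": the shift along the tool's x, y, z in mm, a list of three; "dr": the turn, a rotation vector about the tool's x, y, z in rad, a list of three; "claw": the closure in counts, from 0 (fully open) to 255 (shut). A call has 1 to 8 rows; each row is the pose to reach, as a shift and turn from the pose commanded when the call began, along the tool's axes at that moment; what a row does not reach only later rows make up. A row lasts 1/12 s, in which the tool goes at most 41.7 mm and 7.16 degrees, less where a joint would pass 70% of its speed; a pose out of reach is approached as far as the arm can. A call with a gripper value outside its range is refused whole. The fingers move at their own pace and stop on an object; "squeeze" is the grip in N (left out, the last holds). Time passes only in rows, so rows that repeat a pose let the fingers close. It gives the time, the measured TCP pose, the force, the opening and the grip force at its end, in the units of the state.
- monitor.get_state(): the state, without advancing time (a new reading comes with each control period).
- read_camera(name): name is "scene" or "top" or "wrist"; returns a dict with "img" (400x640x3 uint8, red, green, blue), "range_z" (400x640 float32, m along the optical axis (not along the pixel's ray), 0 where there is no reading), "K" (3x3 intrinsics, pixels), "eye" and "attitude" of the camera in the world; the wrist camera has in their place "T_tool_cam" (4x4, takes a point from camera to tool coordinates, whose origin is the TCP and whose axes are the flange's). Camera axes: x right, y down, z forward; pixel columns grow to the right and rows downward; lengths in m; the calibration is good to about 2 mm. A picture is of the moment at which its call begins: read the wrist's pose just before it.
- r.finish_job(): hands the job in; it is judged then, once.
The state is a dict: "clock": time; "joint_positions": joint angles; "joint_vel": joint speeds; "effort": joint torques, N m; "eef_pos": TCP position; "tool_rot": TCP orientation; "force": force on the tool from outside, world axes, zero at the start; "moment": the same for the moment, N m; "opening": finger opening in m; "gripper_force": force on a finger pad.
Only numpy, scipy, OpenCV 4.12 (cv2) and the standard library are available. Lean on these libraries where they do the work, as an engineer would, in place of code of your own. Each camera call takes 0.05 s, during which the arm holds its last target. There are 200 camera calls.

## Working session

There is one attempt and no reset: what is moved stays moved. The work goes in short steps, Python scripts to look and compute and a tool call to move; the robot and the scene stay as the last step left them, time stands still between calls to the robot, and variables do not carry over. Pictures are saved under pics/ and viewed, at most 10 in all, crops included, and the job is handed in when it is done.

Besides the shell and the picture viewer there is one more tool, called after "Emit:" in YAML: its name, and indented under it one key for each argument. servo_tool: Moves the arm, as the interface text tells. Its arguments: {"type":"object","properties":{"travel":{"type":"array"},"dr":{"type":"array"},"claw":{"type":"array"},"squeeze":{"type":"number"}},"required":["travel","dr","claw"]}

```bash
mkdir -p pics; python3 - <<'E'
from station import monitor, read_camera, r
import cv2, numpy as np
s=monitor.get_state(); print(s)
for n in ("top","scene"):
    c=read_camera(n); np.savez(n+".npz",**c)
    cv2.imwrite(f"pics/{n}0.png",c["img"][...,::-1]); print(n,c["K"],c["eye"],c["attitude"])
E
```

```text
{'clock': 0.0, 'joint_positions': array([-1.20790303,  0.32181299, -0.0700457 ,  1.45166688,  0.02258739,
        1.3708011 , -0.05687376]), 'joint_vel': array([ 0.00021663,  0.00066726, -0.0004703 ,  0.00071432, -0.0007894 ,
       -0.00026926,  0.00060877]), 'effort': array([ 1.28253009e-04, -4.93587184e+01, -3.81932035e-01, -3.14328396e+01,
        1.31389144e-02,  1.15962705e-02, -1.23720187e-05]), 'eef_pos': array([0.22202862, 0.61033408, 0.23023377]), 'tool_rot': array([-5.45043193e-01, -3.09371325e+00,  2.96531760e-03]), 'force': array([ 0.36937912,  0.27868911, -0.15298905]), 'moment': array([-0.01811794, -0.01025023,  0.04164988]), 'gripper_force': 0.0, 'opening': 0.08525090590906916}
top [[392.2850926    0.         320.5253304 ]
 [  0.         392.2850926  201.99564587]
 [  0.           0.           1.        ]] [0.46730813 0.03048381 1.18417981] [-2.19258683  2.13524478 -0.11324049]
scene [[467.43359315   0.         318.27253449]
 [  0.         467.43359315 201.08026061]
 [  0.           0.           1.        ]] [1.21243357 0.00150136 0.96745322] [-1.86267285 -1.85014857  0.60112909]
```

View pics/top0.png

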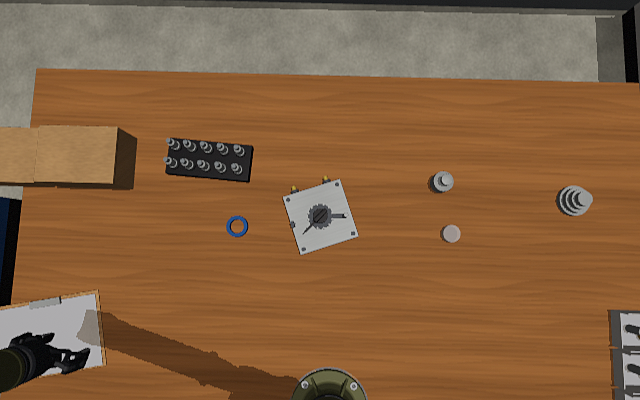

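View pics/scene0.png

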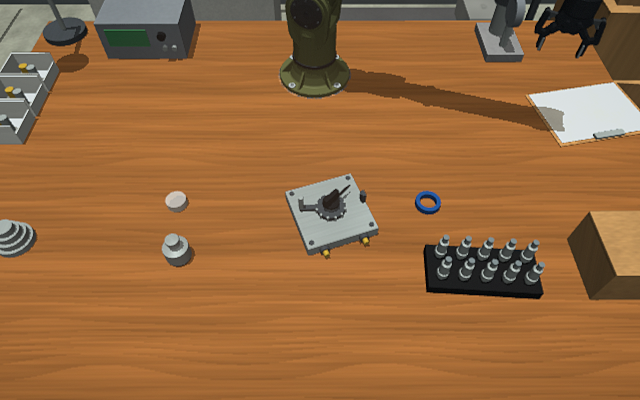

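```bash
cat > h.py <<'E'
import numpy as np
from scipy.spatial.transform import Rotation as R
def ray(c,u,v,z):
    d=R.from_rotvec(c["attitude"]).apply(np.linalg.inv(c["K"])@[u,v,1]); e=c["eye"]
    return e+d*(z-e[2])/d[2]
E
python3 - <<'E'
import cv2, numpy as np
from h import *
a=cv2.imread("pics/top0.png")[172:262,270:370]; b=cv2.imread("pics/scene0.png")[165:265,275:390]
a=cv2.resize(a,(400,360),interpolation=3); b=cv2.resize(b,(400,348),interpolation=3)
cv2.imwrite("pics/crop0.png",np.hstack([a,cv2.copyMakeBorder(b,0,12,0,0,0)]))
c=np.load("top.npz"); im=c["img"].astype(int)
m=((im.max(2)-im.min(2)<22)&(im.min(2)>120)).astype(np.uint8); m[:170]=0;m[262:]=0;m[:,:270]=0;m[:,370:]=0
cs,_=cv2.findContours(m,0,2); k=max(cs,key=cv2.contourArea); q=cv2.minAreaRect(k); print(q)
for p in cv2.boxPoints(q): print(p, ray(c,*p,0.032))
print(ray(c,*q[0],0.032))
E
```

```text
((320.0889587402344, 216.2035369873047), (60.937007904052734, 60.82075881958008), 72.4075698852539)
[281.89194 196.35138] [0.60611233 0.15104378 0.032     ]
[339.86813 177.96866] [ 0.66569551 -0.01929441  0.032     ]
[358.28598 236.0557 ] [ 0.49502949 -0.07682831  0.032     ]
[300.30978 254.43842] [0.43719923 0.09106287 0.032     ]
[0.55025517 0.03646003 0.032     ]
```

View pics/crop0.png

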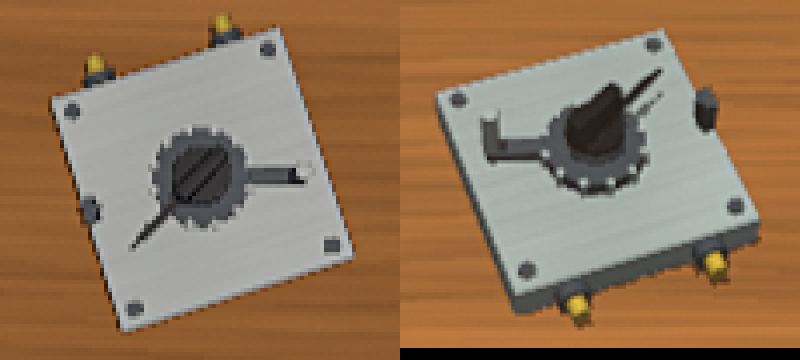

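The top crop shows the needle tip at about (303,234), the post top at (346,214.5) and the index post at (292.5,224), with the block centre at (320,216). I'll work out rough world positions and the approach.

```bash
cat >> h.py <<'E'
def go(s,p,yaw,quiet=0):
    """tool-axes shift (mm) and turn (rad) to bring tcp to p, pointing down, tool x at world angle yaw"""
    A=R.from_rotvec(s["tool_rot"]); B=R.from_euler("z",yaw)*R.from_euler("x",np.pi)
    t=A.inv().apply(np.array(p)-s["eef_pos"])*1000; d=(A.inv()*B).as_rotvec()
    print("travel",t.round(1),"dr",d.round(4)); return t,d
def yaw(s): x=R.from_rotvec(s["tool_rot"]).as_matrix()[:,0]; return np.arctan2(x[1],x[0])
E
python3 - <<'E'
from h import *
from station import monitor, read_camera
s=monitor.get_state(); c=np.load("top.npz")
C=np.array([.550,.036])
for n,u,v,z in (("post",346.2,214.5,.084),("needle",303,233.7,.059),("index",292.5,224,.062)):
    p=ray(c,u,v,z)[:2]; d=p-C; print(n,p,np.hypot(*d),np.arctan2(d[1],d[0]))
print("yaw",yaw(s)); w=read_camera("wrist"); print(w["T_tool_cam"].round(3),w["K"].round(1))
go(s,[.55,.036,.26],-1.5); go(s,[.55,.036,.26],1.6)
E
```

```text
post [ 0.55324944 -0.03705188] 0.07312411245784946 -1.5263444215999975
needle [0.49689373 0.08384253] 0.07147855358238217 2.40829003212164
index [0.5236708  0.11459721] 0.08288997305859698 1.8940362957906436
yaw 2.7927972843491453
[[ 0.    -0.957 -0.289  0.072]
 [ 1.     0.    -0.    -0.   ]
 [ 0.    -0.289  0.957 -0.143]
 [ 0.     0.     0.     1.   ]] [[279.8   0.  320. ]
 [  0.  279.8 198.6]
 [  0.    0.    1. ]]
travel [-504.5 -427.8  -28.9] dr [-1.2000e-03 -1.6000e-03 -1.9904e+00]
travel [-504.5 -427.8  -28.9] dr [-1.4000e-03  1.1000e-03  1.1928e+00]
```

Emit:
servo_tool:
  travel:
    - [-505,-428,20]
    - [-505,-428,20]
    - [-505,-428,20]
    - [-505,-428,20]
    - [-505,-428,20]
    - [-505,-428,20]
    - [-505,-428,20]
    - [-505,-428,20]
  dr:
    - [0,0,1.19]
    - [0,0,1.19]
    - [0,0,1.19]
    - [0,0,1.19]
    - [0,0,1.19]
    - [0,0,1.19]
    - [0,0,1.19]
    - [0,0,1.19]
  claw: [0,0,0,0,0,0,0,0]
  squeeze: 30

```text
clock: 0.82
eef_pos: [0.3879, 0.3195, 0.2211]
tool_rot: [-1.969, -2.448, -0.0]
force: [1.3, 0.9, -0.2]
opening: 0.0854
gripper_force: 0.0
```

```bash
python3 - <<'E'
from h import *
from station import monitor
s=monitor.get_state(); print(s["clock"],s["eef_pos"],yaw(s)); go(s,[.55,.036,.19],1.6)
E
```

```text
0.8167 [0.38790412 0.31951165 0.22110971] 1.7868040729619423
travel [-311.7   97.6   31. ] dr [-1.000e-04 -3.000e-04  1.868e-01]
```

Emit:
servo_tool:
  travel:
    - [-305,96,31]
    - [-305,96,31]
    - [-305,96,31]
    - [-305,96,31]
    - [-305,96,31]
    - [-305,96,31]
    - [-305,96,31]
    - [-305,96,31]
  dr:
    - [0,0,0.187]
    - [0,0,0.187]
    - [0,0,0.187]
    - [0,0,0.187]
    - [0,0,0.187]
    - [0,0,0.187]
    - [0,0,0.187]
    - [0,0,0.187]
  claw: [0,0,0,0,0,0,0,0]

```text
clock: 1.48
eef_pos: [0.5492, 0.0408, 0.19]
tool_rot: [2.185, 2.255, -0.001]
force: [-0.2, -0.0, 1.1]
opening: 0.0851
gripper_force: 0.0
```

Emit:
servo_tool:
  travel:
    - [0,0,0]
    - [0,0,0]
  dr:
    - [0,0,0]
    - [0,0,0]
  claw: [120,120]

```text
clock: 1.65
eef_pos: [0.5484, 0.0429, 0.1898]
tool_rot: [-2.187, -2.255, 0.002]
force: [-0.3, 0.5, -0.6]
opening: 0.0642
gripper_force: 0.0
```

```bash
cat >> h.py <<'E'
def shot(name):
    from station import monitor, read_camera
    import cv2
    s=monitor.get_state(); w=dict(read_camera("wrist"))
    T=np.eye(4); T[:3,:3]=R.from_rotvec(s["tool_rot"]).as_matrix(); T[:3,3]=s["eef_pos"]
    M=T@w["T_tool_cam"]; w["eye"]=M[:3,3]; w["attitude"]=R.from_matrix(M[:3,:3]).as_rotvec()
    np.savez(name+".npz",**w); cv2.imwrite(f"pics/{name}.png",w["img"][...,::-1])
    print(s["clock"],s["eef_pos"],yaw(s),s["force"]); return s,w
E
python3 -c "
from h import *
shot('w1')"
```

```text
1.65 [0.54839296 0.04286069 0.18977696] 1.6011763917128576 [-0.34468667  0.45916045 -0.55579482]
```

View pics/w1.png

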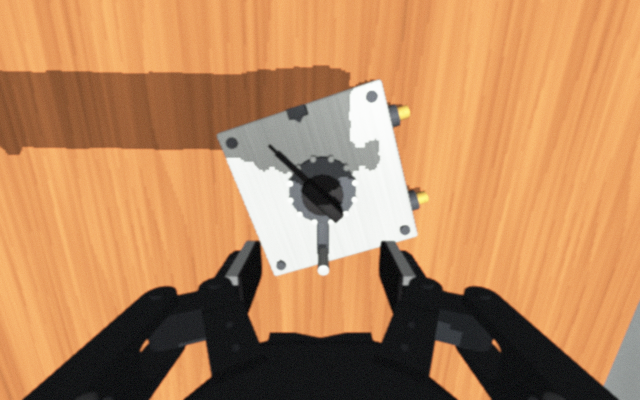

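The wrist view shows the post top at (323,270), needle tip at (270,147), index tooth at about (300,118), and the plate screws at (372,97), (232,143), (281,265) and (405,230).

```bash
python3 - <<'E'
from h import *
import cv2
c=np.load("w1.npz")
P=np.array([ray(c,u,v,.032)[:2] for u,v in ((372,97),(232,143),(281,265),(405,230))]); C=P.mean(0)
print(P,C)
for n,u,v,z in (("post",323,270,.084),("needle",270,147,.059),("index",300,118,.06)):
    p=ray(c,u,v,z)[:2]; d=p-C; print(n,p,np.hypot(*d),np.arctan2(d[1],d[0]))
im=cv2.imread("pics/w1.png")[90:200,225:365]
cv2.imwrite("pics/w1c.png",cv2.convertScaleAbs(cv2.resize(im,None,fx=5,fy=5,interpolation=3),alpha=1.5))
E
```

```text
[[ 0.5991629   0.13403758]
 [ 0.45499476  0.08381553]
 [ 0.50538152 -0.05996033]
 [ 0.64968048 -0.00978423]] [0.55230492 0.03702714]
post [ 0.55476322 -0.03385791] 0.07092765954846328 -1.5361300894273802
needle [0.49978392 0.08401047] 0.07046906163053789 2.41178969171066
index [0.52857712 0.11185448] 0.07849929343869637 1.877866960835051
```

View pics/w1c.png

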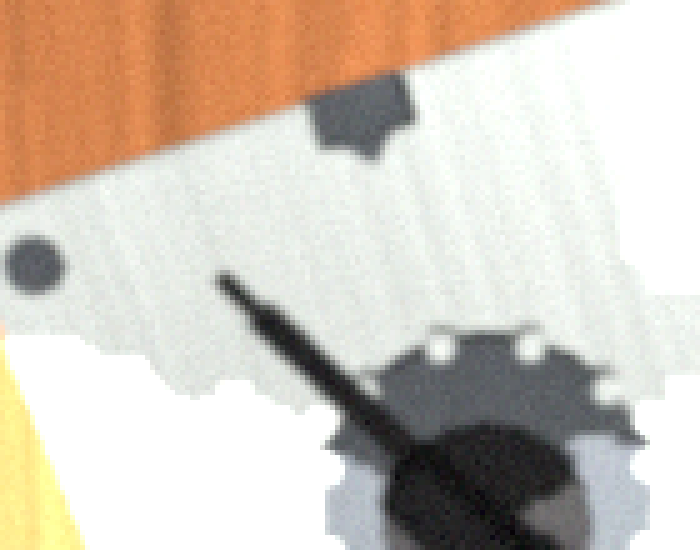

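```bash
python3 - <<'E'
from h import *
from station import monitor
c=np.load("w1.npz"); C=np.array([.552,.0367])
for n,u,v,z in (("needle",269,145,.059),("tooth",299.2,121.6,.058)):
    p=ray(c,u,v,z)[:2]; d=p-C; print(n,p,np.hypot(*d),np.arctan2(d[1],d[0]))
s=monitor.get_state(); go(s,[.5548,-.0345,.055],1.605)
E
```

```text
needle [0.49886008 0.08589234] 0.07241365126380145 2.394751495809323
tooth [0.5277156  0.10852914] 0.07582320036480243 1.8968178372314888
travel [-79.7   4.3 134.8] dr [-0.001  -0.0002 -0.0005]
```

Emit:
servo_tool:
  travel:
    - [-40,2,0]
    - [-80,4,10]
    - [-80,4,40]
    - [-80,4,75]
    - [-80,4,105]
    - [-80,4,125]
    - [-80,4,135]
    - [-80,4,135]
  dr:
    - [0,0,0]
    - [0,0,0]
    - [0,0,0]
    - [0,0,0]
    - [0,0,0]
    - [0,0,0]
    - [0,0,0]
    - [0,0,0]
  claw: [150,150,150,150,150,150,150,150]

```text
clock: 2.37
eef_pos: [0.553, -0.0327, 0.053]
tool_rot: [-2.177, -2.26, 0.005]
force: [-0.2, -0.1, 0.0]
opening: 0.0348
gripper_force: 0.0
```

Emit:
servo_tool:
  travel:
    - [0,0,0]
    - [0,0,0]
    - [0,0,0]
    - [0,0,0]
    - [0,0,0]
    - [0,0,0]
  dr:
    - [0,0,0]
    - [0,0,0]
    - [0,0,0]
    - [0,0,0]
    - [0,0,0]
    - [0,0,0]
  claw: [190,215,235,235,235,235]
  squeeze: 30

```text
clock: 2.87
eef_pos: [0.5562, -0.034, 0.0567]
tool_rot: [2.181, 2.26, 0.004]
force: [-1.6, 2.1, 6.8]
opening: 0.0108
gripper_force: 29.9
```

```bash
python3 - <<'E'
from h import *
s,w=shot("w2")
print(s["opening"],s["gripper_force"])
E
```

```text
2.8667 [ 0.55616143 -0.03396084  0.05666191] 1.6063307886317757 [-1.5992046   2.11416945  6.83148386]
0.010842579848437403 29.866943657398224
```

View pics/w2.png

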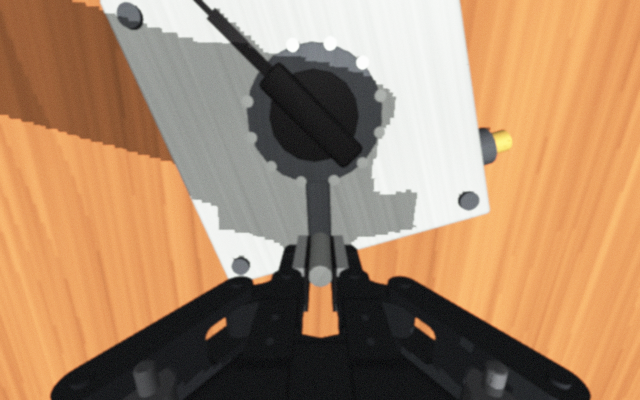

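Post is held, at (320,275) between the pads. I'll slacken it along the arc.

Emit:
servo_tool:
  travel:
    - [0.1,2.9,0]
    - [0.5,8.6,0]
    - [1.4,14.3,0]
    - [2.8,19.9,0]
    - [4.6,25.4,0]
    - [6.9,30.7,0]
    - [9.5,35.8,0]
    - [12.6,40.7,0]
  dr:
    - [0,0,-0.04]
    - [0,0,-0.12]
    - [0,0,-0.2]
    - [0,0,-0.28]
    - [0,0,-0.36]
    - [0,0,-0.44]
    - [0,0,-0.52]
    - [0,0,-0.6]
  claw: [235,235,235,235,235,235,235,235]
  squeeze: 40

```text
clock: 3.58
eef_pos: [0.5956, -0.0186, 0.0566]
tool_rot: [-1.41, -2.806, -0.004]
force: [-4.1, 3.9, 9.2]
opening: 0.0105
gripper_force: 39.1
```

Emit:
servo_tool:
  travel:
    - [0,0,0]
    - [0,0,0]
    - [0,0,0]
  dr:
    - [0,0,0]
    - [0,0,0]
    - [0,0,0]
  claw: [235,235,235]

```text
clock: 3.83
eef_pos: [0.5957, -0.0184, 0.0566]
tool_rot: [-1.415, -2.804, -0.005]
force: [-3.4, 4.1, 7.5]
opening: 0.0103
gripper_force: 39.6
```

Emit:
servo_tool:
  travel:
    - [0,0,0]
    - [0,0,0]
    - [0,0,-20]
    - [0,0,-50]
    - [0,0,-80]
  dr:
    - [0,0,0]
    - [0,0,0]
    - [0,0,0]
    - [0,0,0]
    - [0,0,0]
  claw: [150,150,150,150,150]
  squeeze: 40

```text
clock: 4.25
eef_pos: [0.5945, -0.0216, 0.1351]
tool_rot: [-1.418, -2.802, 0.003]
force: [0.8, 0.5, 0.3]
opening: 0.0352
gripper_force: 0.0
```

```bash
python3 - <<'E'
from h import *
from station import monitor
s=monitor.get_state(); print(s["clock"],s["eef_pos"],yaw(s),s["force"]); go(s,[.5525,.037,.066],2.397)
E
```

```text
4.25 [ 0.59446414 -0.02158034  0.13508215] 2.2047422768940317 [0.83308769 0.49566703 0.32593669]
travel [72.   1.1 69.1] dr [-0.0025 -0.0004 -0.1923]
```

Emit:
servo_tool:
  travel:
    - [36,0.5,0]
    - [72,1,0]
    - [72,1,15]
    - [72,1,40]
    - [72,1,60]
    - [72,1,69]
    - [72,1,69]
    - [72,1,69]
  dr:
    - [0,0,-0.1]
    - [0,0,-0.192]
    - [0,0,-0.192]
    - [0,0,-0.192]
    - [0,0,-0.192]
    - [0,0,-0.192]
    - [0,0,-0.192]
    - [0,0,-0.192]
  claw: [150,150,150,150,150,150,150,180]

```text
clock: 4.92
eef_pos: [0.5538, 0.0373, 0.0665]
tool_rot: [1.143, 2.926, -0.001]
force: [0.7, -0.4, -0.6]
opening: 0.0258
gripper_force: 0.0
```

Emit:
servo_tool:
  travel:
    - [0,0,0]
    - [0,0,0]
    - [0,0,0]
    - [0,0,0]
    - [0,0,0]
  dr:
    - [0,0,0]
    - [0,0,0]
    - [0,0,0]
    - [0,0,0]
    - [0,0,0]
  claw: [210,235,235,235,235]
  squeeze: 30

```text
clock: 5.33
eef_pos: [0.553, 0.0361, 0.0673]
tool_rot: [-1.143, -2.926, 0.003]
force: [-4.0, -3.6, 3.9]
opening: 0.0114
gripper_force: 32.5
```

```bash
python3 - <<'E'
from h import *
s,w=shot("w3")
print(s["opening"],s["gripper_force"],s["moment"])
go(s,s["eef_pos"],1.897)
E
```

```text
5.3333 [0.55296982 0.03612611 0.06730425] 2.3965255289700593 [-4.03359227 -3.62291244  3.92779255]
0.0114304598838559 32.49496132135391 [-0.82837894  0.88721322  0.01600116]
travel [0. 0. 0.] dr [-0.0015  0.0007  0.4995]
```

View pics/w3.png

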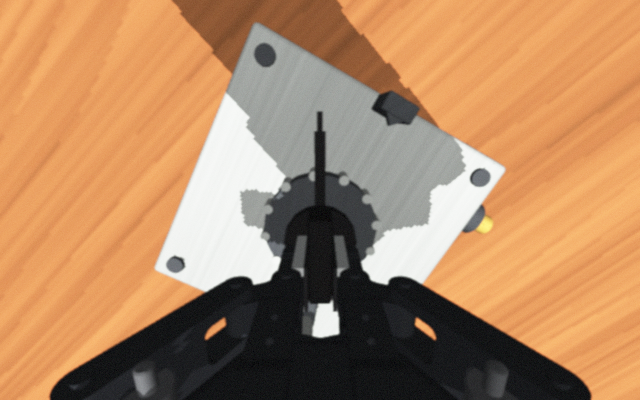

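The bar is held: needle tip at (320,112), tooth corner at about (387,124). I'll take the angle between them from this view.

```bash
python3 - <<'E'
from h import *
import cv2
c=np.load("w3.npz"); g=cv2.cvtColor(c["img"],cv2.COLOR_RGB2GRAY)
print(g[112:132,378:400:1][::1].tolist().__len__())
for v in range(114,132): print(v,"".join("#" if x<75 else ("+" if x<100 else ".") for x in g[v,365:420]))
A=(np.array([.5522,.0367]),np.array([.553,.0362]))
for n,u,v,z in (("needle",320,112,.059),("tooth",388,125,.058)):
    p=ray(c,u,v,z)[:2]; print(n,p,[(np.hypot(*(p-C)),np.arctan2(*(p-C)[::-1])) for C in A])
E
```

```text
20
114 ...............+###################################++..
115 .................+################################++...
116 ..................+##############################+.....
117 ....................############################++.....
118 .....................###########################+......
119 .....................+#########################+.......
120 .....................+########################+........
121 ......................########################+........
122 ......................#########++############+.........
123 ......................+#####+++...+++########+.........
124 ......................+##+++.............+++...........
125 .......................+...............................
126 .......................................................
127 .......................................................
128 .......................................................
129 .......................................................
130 .......................................................
131 .......................................................
needle [0.49917088 0.08625026] [(np.float64(0.0725762746143047), np.float64(2.390095350954396)), (np.float64(0.07350239783103374), np.float64(2.3925558599609493))]
tooth [0.52817067 0.10808458] [(np.float64(0.07532043289494478), np.float64(1.8955001266982996)), (np.float64(0.07605188444548601), np.float64(1.9033722308585237))]
```

Emit:
servo_tool:
  travel:
    - [0,0,0]
    - [0,0,0]
    - [0,0,0]
    - [0,0,0]
    - [0,0,0]
    - [0,0,0]
    - [0,0,0]
    - [0,0,0]
  dr:
    - [0,0,0.07]
    - [0,0,0.15]
    - [0,0,0.23]
    - [0,0,0.31]
    - [0,0,0.39]
    - [0,0,0.45]
    - [0,0,0.493]
    - [0,0,0.493]
  claw: [235,235,235,235,235,235,235,235]

```text
clock: 6.05
eef_pos: [0.5517, 0.0353, 0.0673]
tool_rot: [-1.825, -2.555, 0.006]
force: [-7.3, -5.2, 7.8]
opening: 0.0114
gripper_force: 33.0
```

Emit:
servo_tool:
  travel:
    - [0,0,0]
    - [0,0,0]
    - [0,0,0]
  dr:
    - [0,0,0]
    - [0,0,0]
    - [0,0,0]
  claw: [235,235,235]

```text
clock: 6.3
eef_pos: [0.5518, 0.0353, 0.0673]
tool_rot: [-1.823, -2.557, 0.006]
force: [-7.7, -4.4, 8.4]
opening: 0.0115
gripper_force: 33.0
```

```bash
python3 - <<'E'
from h import *
import cv2
s,c=shot("w4"); g=cv2.cvtColor(c["img"],cv2.COLOR_RGB2GRAY)
print(s["opening"],s["moment"])
im=c["img"][70:150,265:375,::-1]
cv2.imwrite("pics/w4c.png",cv2.resize(im,None,fx=6,fy=6,interpolation=3))
E
```

```text
6.3 [0.55175355 0.03532676 0.06729398] 1.9028866674134706 [-7.73389242 -4.37065233  8.43662314]
0.011538216530023512 [-1.04981446  1.54728721 -0.04349802]
```

View pics/w4c.png

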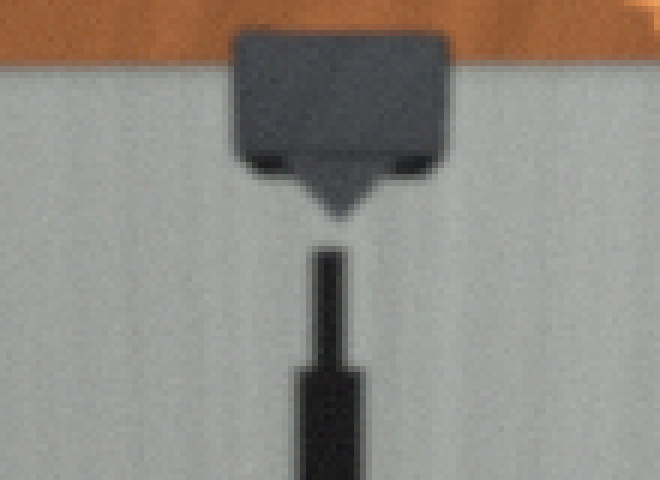

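The needle centre is at crop column 330 and the tooth corner at 340, so it needs about 0.014 rad more clockwise. I'll also relieve the side load.

Emit:
servo_tool:
  travel:
    - [0,-1,0]
    - [0,-2,0]
    - [0,-2,0]
    - [0,-2,0]
  dr:
    - [0,0,0.01]
    - [0,0,0.014]
    - [0,0,0.014]
    - [0,0,0.014]
  claw: [235,235,235,235]

```text
clock: 6.68
eef_pos: [0.5516, 0.0353, 0.0673]
tool_rot: [1.84, 2.545, -0.002]
force: [-3.2, -5.3, 4.8]
opening: 0.0113
gripper_force: 32.6
```

Emit:
servo_tool:
  travel:
    - [0,0,0]
    - [0,0,0]
    - [0,0,0]
    - [0,0,-20]
    - [0,0,-50]
    - [0,0,-70]
    - [0,0,-70]
  dr:
    - [0,0,0]
    - [0,0,0]
    - [0,0,0]
    - [0,0,0]
    - [0,0,0]
    - [0,0,0]
    - [0,0,0]
  claw: [180,150,150,150,150,150,150]

```text
clock: 7.27
eef_pos: [0.5549, 0.0383, 0.1411]
tool_rot: [1.835, 2.543, 0.011]
force: [0.1, 0.8, 0.8]
opening: 0.0353
gripper_force: 0.0
```

```bash
python3 - <<'E'
from h import *
import cv2
s,c=shot("w5")
cv2.imwrite("pics/w5c.png",cv2.resize(c["img"][70:330,190:450,::-1],None,fx=2.3,fy=2.3,interpolation=3))
E
```

```text
7.2667 [0.5549092  0.03826856 0.14105597] 1.891503885178642 [0.09606499 0.84205968 0.82557294]
```

View pics/w5c.png

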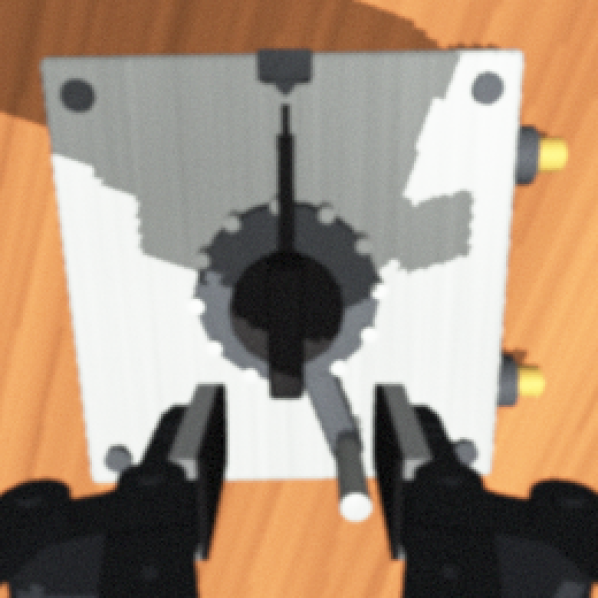

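The needle at crop (286,103) is in line with the tooth corner at (286,95). The post top is at crop (355,507). Next I regrip it.

```bash
python3 - <<'E'
from h import *
from station import monitor
c=np.load("w5.npz"); s=monitor.get_state(); C=np.array([.552,.0362])
p=ray(c,190+355/2.3,70+507/2.3,.084)[:2]; d=p-C; a=np.arctan2(d[1],d[0]); print(p,np.hypot(*d),a)
q=C+.072*np.array([np.cos(a),np.sin(a)]); print(q); go(s,[*q,.056],a+np.pi)
E
```

```text
[ 0.596501   -0.01848404] 0.07050307099358934 -0.8877068028750565
[ 0.59744585 -0.0196451 ]
travel [-68.8  22.9  83. ] dr [ 0.0058  0.001  -0.3622]
```

Emit:
servo_tool:
  travel:
    - [-34,11,0]
    - [-68,22,0]
    - [-68,22,20]
    - [-68,22,50]
    - [-68,22,72]
    - [-68,22,80]
    - [-68,22,80]
    - [-68,22,80]
  dr:
    - [0,0,-0.11]
    - [0,0,-0.22]
    - [0,0,-0.33]
    - [0,0,-0.33]
    - [0,0,-0.33]
    - [0,0,-0.33]
    - [0,0,-0.33]
    - [0,0,-0.33]
  claw: [150,150,150,150,150,150,150,150]

```text
clock: 7.98
eef_pos: [0.5936, -0.0201, 0.056]
tool_rot: [-1.395, -2.814, 0.001]
force: [-0.2, -0.4, -0.4]
opening: 0.0352
gripper_force: 0.0
```

Emit:
servo_tool:
  travel:
    - [0,0,0]
    - [0,0,0]
    - [0,0,0]
    - [0,0,0]
    - [0,0,0]
    - [0,0,0]
  dr:
    - [0,0,0]
    - [0,0,0]
    - [0,0,0]
    - [0,0,0]
    - [0,0,0]
    - [0,0,0]
  claw: [190,215,235,235,235,235]
  squeeze: 30

```text
clock: 8.48
eef_pos: [0.5952, -0.0201, 0.058]
tool_rot: [1.394, 2.812, 0.003]
force: [0.3, 0.3, 6.3]
opening: 0.0113
gripper_force: 29.5
```

```bash
cat >> h.py <<'E'
def tang(s,C=(.552,.0362)):
    d=s["eef_pos"][:2]-np.array(C); a=np.arctan2(d[1],d[0]); u=d/np.hypot(*d); t=np.array([-u[1],u[0]])
    f=s["force"][:2]; print("t %.2f ang %.3f rad %.4f yaw %.4f push %.1f radial %.1f"%(s["clock"],a,np.hypot(*d),yaw(s),f@t,f@u),"F",s["force"].round(1),"M",s["moment"].round(2),"grip",s["opening"].round(4),round(s["gripper_force"],1))
E
cat > f.py <<'E'
from h import *
from station import monitor
tang(monitor.get_state())
E
python3 f.py
```

```text
Traceback (most recent call last):
  File "f.py", line 3, in <module>
    tang(monitor.get_state())
    ~~~~^^^^^^^^^^^^^^^^^^^^^
  File "h.py", line 22, in tang
    f=s["force"][:2]; print("t %.2f ang %.3f rad %.4f yaw %.4f push %.1f radial %.1f"%(s["clock"],a,np.hypot(*d),yaw(s),f@t,f@u),"F",s["force"].round(1),"M",s["moment"].round(2),"grip",s["opening"].round(4),round(s["gripper_force"],1))
                                                                                                                                                                                         ^^^^^^^^^^^^^^^^^^
AttributeError: 'float' object has no attribute 'round'
```

Emit:
servo_tool:
  travel:
    - [0.1,-2.9,0]
    - [0.2,-5.8,0]
    - [0.5,-8.6,0]
    - [0.9,-11.5,0]
    - [1.4,-14.3,0]
    - [2.1,-17.1,0]
    - [2.8,-19.9,0]
    - [3.7,-22.7,0]
  dr:
    - [0,0,0.04]
    - [0,0,0.08]
    - [0,0,0.12]
    - [0,0,0.16]
    - [0,0,0.2]
    - [0,0,0.24]
    - [0,0,0.28]
    - [0,0,0.32]
  claw: [235,235,235,235,235,235,235,235]

```text
clock: 9.15
eef_pos: [0.5749, -0.0311, 0.058]
tool_rot: [1.827, 2.552, 0.004]
force: [-0.1, 1.1, 7.1]
opening: 0.0111
gripper_force: 29.7
```

```bash
sed -i 's/s\["opening"\].round(4)/round(s["opening"],4)/' h.py; python3 f.py
```

```text
t 9.15 ang -1.243 rad 0.0710 yaw 1.8990 push 0.3 radial -1.0 F [-0.1  1.1  7.1] M [ 0.05 -0.08 -0.  ] grip 0.0111 29.7
```

Emit:
servo_tool:
  travel:
    - [0,-1.8,0]
    - [0.1,-3.6,0]
    - [0.2,-5.4,0]
    - [0.4,-7.2,0]
    - [0.6,-9,0]
    - [0.8,-10.8,0]
    - [1.1,-12.5,0]
    - [1.4,-14.3,0]
  dr:
    - [0,0,0.025]
    - [0,0,0.05]
    - [0,0,0.075]
    - [0,0,0.1]
    - [0,0,0.125]
    - [0,0,0.15]
    - [0,0,0.175]
    - [0,0,0.2]
  claw: [235,235,235,235,235,235,235,235]

```text
clock: 9.82
eef_pos: [0.5609, -0.0344, 0.058]
tool_rot: [2.072, 2.358, 0.004]
force: [0.3, 0.6, 7.3]
opening: 0.0108
gripper_force: 29.7
```

```bash
python3 f.py
```

```text
t 9.82 ang -1.445 rad 0.0712 yaw 1.6998 push 0.3 radial -0.6 F [0.3 0.6 7.3] M [-0.01 -0.    0.08] grip 0.0108 29.7
```

Emit:
servo_tool:
  travel:
    - [0,-1.8,0]
    - [0.1,-3.6,0]
    - [0.2,-5.4,0]
    - [0.4,-7.2,0]
    - [0.6,-9,0]
    - [0.8,-10.8,0]
    - [1.1,-12.5,0]
    - [1.4,-14.3,0]
  dr:
    - [0,0,0.025]
    - [0,0,0.05]
    - [0,0,0.075]
    - [0,0,0.1]
    - [0,0,0.125]
    - [0,0,0.15]
    - [0,0,0.175]
    - [0,0,0.2]
  claw: [235,235,235,235,235,235,235,235]

```text
clock: 10.48
eef_pos: [0.5471, -0.0351, 0.058]
tool_rot: [2.297, 2.139, 0.006]
force: [1.2, 0.1, 5.2]
opening: 0.0111
gripper_force: 29.6
```

```bash
python3 f.py
```

```text
t 10.48 ang -1.639 rad 0.0715 yaw 1.4998 push 1.2 radial -0.2 F [1.2 0.1 5.2] M [-0.05 -0.33  0.09] grip 0.0111 29.6
```

Emit:
servo_tool:
  travel:
    - [0,-1.4,0]
    - [0.1,-2.9,0]
    - [0.1,-4.3,0]
    - [0.2,-5.8,0]
    - [0.4,-7.2,0]
    - [0.5,-8.6,0]
    - [0.7,-10.1,0]
    - [0.9,-11.5,0]
  dr:
    - [0,0,0.02]
    - [0,0,0.04]
    - [0,0,0.06]
    - [0,0,0.08]
    - [0,0,0.1]
    - [0,0,0.12]
    - [0,0,0.14]
    - [0,0,0.16]
  claw: [235,235,235,235,235,235,235,235]

```text
clock: 11.15
eef_pos: [0.5369, -0.0339, 0.0581]
tool_rot: [2.458, 1.948, 0.008]
force: [6.3, -1.6, 3.9]
opening: 0.0108
gripper_force: 29.6
```

```bash
python3 f.py
```

```text
t 11.15 ang -1.783 rad 0.0717 yaw 1.3399 push 6.4 radial 0.2 F [ 6.3 -1.6  3.9] M [-0.33 -1.12  0.19] grip 0.0108 29.6
```

Emit:
servo_tool:
  travel:
    - [0,-1.2,0]
    - [0,-2.3,0]
    - [0.1,-3.5,0]
    - [0.1,-4.6,0]
    - [0.2,-5.8,0]
    - [0.3,-6.9,0]
    - [0.5,-8.1,0]
    - [0.6,-9.2,0]
  dr:
    - [0,0,0.016]
    - [0,0,0.032]
    - [0,0,0.048]
    - [0,0,0.064]
    - [0,0,0.08]
    - [0,0,0.096]
    - [0,0,0.112]
    - [0,0,0.128]
  claw: [235,235,235,235,235,235,235,235]

```text
clock: 11.82
eef_pos: [0.5298, -0.0318, 0.0582]
tool_rot: [2.576, 1.784, 0.012]
force: [10.6, -3.4, -0.6]
opening: 0.0111
gripper_force: 29.4
```

```bash
python3 f.py
```

```text
t 11.82 ang -1.887 rad 0.0716 yaw 1.2116 push 11.1 radial -0.0 F [10.6 -3.4 -0.6] M [-0.58 -2.14  0.13] grip 0.0111 29.4
```

Emit:
servo_tool:
  travel:
    - [0,-0.8,0]
    - [0,-1.6,0]
    - [0.1,-2.4,0]
    - [0.1,-3.2,0]
    - [0.1,-4,0]
  dr:
    - [0,0,0.011]
    - [0,0,0.022]
    - [0,0,0.033]
    - [0,0,0.044]
    - [0,0,0.055]
  claw: [235,235,235,235,235]

```text
clock: 12.23
eef_pos: [0.5266, -0.0308, 0.0582]
tool_rot: [2.623, 1.713, 0.014]
force: [12.4, -3.6, -3.0]
opening: 0.0109
gripper_force: 29.4
```

```bash
python3 f.py
```

```text
t 12.23 ang -1.933 rad 0.0716 yaw 1.1568 push 12.9 radial -1.0 F [12.4 -3.6 -3. ] M [-0.8  -2.39  0.12] grip 0.0109 29.4
```

Emit:
servo_tool:
  travel:
    - [0,1,0]
    - [0,2,0]
    - [0,2,0]
  dr:
    - [0,0,0]
    - [0,0,0]
    - [0,0,0]
  claw: [235,235,235]

```text
clock: 12.48
eef_pos: [0.5267, -0.0309, 0.0581]
tool_rot: [2.625, 1.715, 0.009]
force: [6.4, -3.8, 4.7]
opening: 0.0108
gripper_force: 29.8
```

```bash
python3 f.py
```

```text
t 12.48 ang -1.931 rad 0.0717 yaw 1.1576 push 7.3 radial 1.3 F [ 6.4 -3.8  4.7] M [-0.41 -1.25  0.18] grip 0.0108 29.8
```

Ring is holding still while it unloads. I'll unload a little more, open, lift clear and look.

Emit:
servo_tool:
  travel:
    - [0,1,0]
    - [0,2,0]
    - [0,2,0]
    - [0,2,0]
    - [0,2,0]
    - [0,2,0]
    - [0,2,-20]
    - [0,2,-55]
  dr:
    - [0,0,0]
    - [0,0,0]
    - [0,0,0]
    - [0,0,0]
    - [0,0,0]
    - [0,0,0]
    - [0,0,0]
    - [0,0,0]
  claw: [235,235,235,200,160,150,150,150]

```text
clock: 13.15
eef_pos: [0.5206, -0.0305, 0.1078]
tool_rot: [-2.626, -1.717, 0.015]
force: [0.1, -0.2, 0.8]
opening: 0.0353
gripper_force: 0.0
```

Emit:
servo_tool:
  travel:
    - [20,0,-35]
    - [50,0,-60]
    - [75,0,-60]
    - [75,0,-60]
    - [75,0,-60]
  dr:
    - [0,0,-0.12]
    - [0,0,-0.24]
    - [0,0,-0.36]
    - [0,0,-0.48]
    - [0,0,-0.48]
  claw: [100,100,100,100,100]

```text
clock: 13.57
eef_pos: [0.5547, 0.0401, 0.1709]
tool_rot: [-2.138, -2.301, 0.001]
force: [-0.4, -0.1, 0.1]
opening: 0.0518
gripper_force: 0.0
```

```bash
python3 - <<'E'
from h import *
import cv2
s,c=shot("w6")
cv2.imwrite("pics/w6c.png",cv2.resize(c["img"][60:330,170:470,::-1],None,fx=2.2,fy=2.2,interpolation=3))
E
```

```text
13.5667 [0.5546633  0.04005001 0.17094422] 1.6442228661306848 [-0.37058873 -0.13405139  0.05071319]
```

View pics/w6c.png

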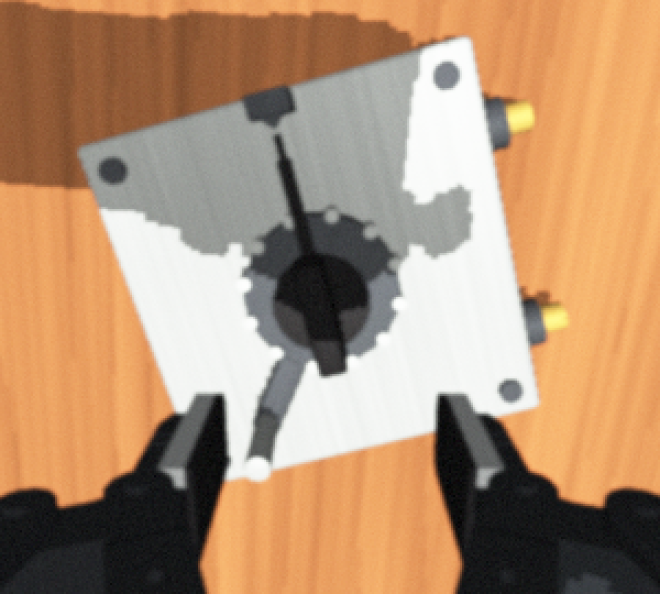

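The needle runs through (278,136) straight towards the tooth corner at (275,125). The post is at its new tight place and the gripper is clear of everything, so I'm handing in.

```bash
python3 -c "
from station import r
print(r.finish_job())"
```

```text
the job is handed in; nothing more can be done
None
```

The lock ring was slackened, the needle set on the index tooth, and the ring retightened to about 12.9 N at its post; the gripper let go and the job was handed in at about 13.6 s (no verdict was returned).

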